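# Lock the filler's service cover with the blade key

### The arm

A 6-joint arm with a two-finger parallel gripper is mounted at the origin on the work surface. World frame = base frame: x ahead of the robot, y to its left, z up, the work surface at z = 0. Lengths are in mm, angles in rad, forces in N, time in s.
With the tool pointing down it reaches from about 350 to 975 mm from the base axis. Payload 7.1 kg.
Tool frame: the origin (TCP) lies midway between the tips of the shut fingers; the grasp point (between the pads) lies 19 mm behind it (ctrl.grasp_offset is the distance from the TCP to the grasp point, in mm); z points along the fingers, y is the line along which they close (so a half turn about z gives the same grasp; the last joint's range is limited). The gripper opens to 88 mm and grips with 3 to 60 N. Pads are 20 mm wide; open, the fingers measure 115 mm over their backs; the gripper's body (75 mm by 178 mm) begins 61 mm behind the grasp point.
Start: joints at [-1.198, 0.423, 1.63, -0, 1.089, -0.019], TCP at [238.674, -577.615, 222.675] pointing down, gripper open.
Joint ranges: [-3, 3], [-0.9, 2.11], [0.09, 2.58], [-1.31, 4.45], [0.11, 2.69], [-2.54, 2.54]. Speed limits (rad/s): [2.39, 2.39, 3.01, 3.14, 3.14, 3.14].

### API

Orientations are given as a rotation vector (axis times angle).
In Python, from workcell import sensors, viewer, ctrl gives the robot as it stands. The module is installed in compiled form; this text tells all that it offers.
- The arm moves only by the shell command python3 -m handwheel 'ROWS'. ROWS is JSON, a list of rows, each a list of 7 numbers: the shift along the tool's x, y, z in mm, then the turn, a rotation vector about the tool's x, y, z in rad, then the closure, from 0 (fully open) to 1 (shut). In form: [[x, y, z, rx, ry, rz, jaw], ...]. A call has 1 to 10 rows; each row shifts and turns the commanded pose from where the row before left it, along the tool's axes as they then stand; what a row does not reach is not made up. A row lasts 1/8 s, in which the tool goes at most 62.5 mm and 10.7 degrees, less where a joint would pass 70% of its speed; a pose out of reach is approached as far as the arm can. A call is refused whole if a number of a shift passes 62.5 or a number of a turn 0.188, either way. A call with a gripper value outside its range is refused whole. The fingers move at their own pace and stop on an object; the grip force is fixed at half the most. Time passes only in rows, so rows that do not move let the fingers close. It gives the time, the measured TCP pose, the force, the opening and the grip force at its end, in the units of the state.
- sensors.get_obs(): the state, without advancing time (a new reading comes with each control period).
- viewer.get_image(name): name is "scene" or "top" or "wrist"; returns a dict with "frame" (420x560x3 uint8, blue, green, red), "fov_y" (degrees; the focal length in pixels is half the picture's height over the tangent of half this angle, whatever the lens; pixels are square), "cx", "cy" (the principal point, pixels), "R" (3x3) and "t" (3): a world point X has camera coordinates R X + t. Camera axes: x right, y down, z forward; pixel columns grow to the right and rows downward; lengths in mm; the calibration is good to about 2 mm. A picture is of the moment at which its call begins. There is no depth.
- ctrl.close_job(): hands the job in; it is judged then, once.
The state is a dict: "t": time; "qpos": joint angles; "qvel": joint speeds; "joint_torque": joint torques, N m; "ee_pos": TCP position; "orientation": TCP orientation; "ft_force": force on the tool from outside, world axes, zero at the start; "moment": the same for the moment, N m; "width": finger opening in mm; "grasp_force": force on a finger pad.
Only numpy, scipy, OpenCV 4.12 (cv2) and the standard library are available. Lean on these libraries where they do the work, as an engineer would, in place of code of your own. Each camera call takes 0.05 s, during which the arm holds its last target. There are 200 camera calls.

### The job

One of the three slotted locks on the filling machine's grey service cover has been left open. Take the red-handled blade key from its stand, put its blade in the open lock's slot and turn it clockwise (seen from above) a quarter turn until the lock is fully home, its slot in line with the row of locks like the two others. Then put the red key back upright in the stand it came from and let go; leave the blue key where it stands.

Things in the scene. Friction and masses are not known exactly. Their poses are not given: they have to be found in the camera images.
- key_grip (a point): Red key, upright in a fixed square black stand (72 wide, 65 tall, square hole 44); goes back where it started, any yaw. Point: centre of red handle, 50 (own x) x 14 (own y, grasp across) x 56 tall (z up). Below it: flange 60 across, 5 thick, its underside 33 below the point, rests on its top; shank; flat blade 32 wide (x), 4 thick (y), 16 tall, tip 83 below the point. All mm.
- lock_slot (a point): Open lock: aluminium disc 60 mm across, 18 tall. Point: on its axis at its top face, 98 above the table. Own x: along the slot, turns with it. Slot 14 deep, open-ended, 11 wide, bevelled to 19 in the upper 7. Two equal locks, already home and fixed, in the same row 110 apart, any order. Filling head, 155 above the cover, at the machine's left end, 120 from the last lock's axis.
- lock (a joint): Turn of the open lock, rad: 0 fully open (slot square to the row of locks), growing clockwise seen from above to a stop at 1.571, fully home (slot in line with the row). It stays where left and turns against 0.08 N m. The blade has play in the slot: turn it about 10 degrees more than the lock needs.
- spare_grip (a point): Bystander, not to be disturbed: the blue key in a second, equal black stand. Point: centre of its round upright blue handle, 30 mm across, 56 mm tall; flange 60 mm across below it as on the red key.
Things that resemble listed ones, but are neither listed nor needed, are in the scene too. What is shaped like the part that bears key_grip but purple is not meant.

How it is judged (in metres and radians):
On the way, in this order (a step that is already met when the one before it is completed fails the run):
1. the red key's blade stands in the open lock's slot (horizontal distance between key_grip and lock_slot below 0.015 m and z of key_grip in the frame of lock_slot below 0.077 m and angle between key_grip's own z axis and vertical below 0.2 rad), for 0.1 s.
2. the lock is turned home with the blade still in the slot (value of joint lock above 1.38 rad and horizontal distance between key_grip and lock_slot below 0.015 m and z of key_grip in the frame of lock_slot below 0.08 m), for 0.1 s.
At the end, for the whole second after the job is handed in: The lock is within 11 degrees of its home stop, and the red key stands released and at rest in its own stand, upright within 10 degrees and within 15 mm of where it started (value of joint lock above 1.38 rad and distance of key_grip from where it was at the start of the episode below 0.015 m and angle between key_grip's own z axis and vertical below 0.17 rad and linear speed of key below 0.02 m/s); the robot touches nothing.
It fails at once if the blue key is moved more than 30 mm (distance of spare_grip from where it was at the start of the episode above 0.03 m).
It also fails if it takes over 51 s, if anything falls off the work surface, if the arm or the gripper's body presses on something with over 40 N, if the wrist force passes 120 N, or if a joint passes its speed limit or range.

## Working session

There is one attempt and no reset: what is moved stays moved. The work goes in short steps, Python scripts to look and compute and a shell command to move; the robot and the scene stay as the last step left them, time stands still between calls to the robot, and variables do not carry over. Pictures are saved under pics/ and viewed, at most 10 in all, crops included, and the job is handed in when it is done.

```bash
mkdir -p pics
cat > h.py <<'E'
import numpy as np, cv2, pickle
from workcell import sensors, viewer, ctrl
def snap(name,fn):
    im=viewer.get_image(name); cv2.imwrite(f'pics/{fn}.png',im['frame']); pickle.dump(im,open(f'pics/{fn}.pkl','wb')); return im
def load(fn): return pickle.load(open(f'pics/{fn}.pkl','rb'))
def ray(im,u,v):
    f=im['frame'].shape[0]/2/np.tan(np.radians(im['fov_y'])/2)
    R=np.array(im['R']);t=np.array(im['t'])
    return -R.T@t, R.T@np.array([(u-im['cx'])/f,(v-im['cy'])/f,1])
def at(im,u,v,z):
    o,d=ray(im,u,v); return (o+d*(z-o[2])/d[2]).round(1)
def proj(im,X):
    f=im['frame'].shape[0]/2/np.tan(np.radians(im['fov_y'])/2)
    c=np.array(im['R'])@np.array(X)+np.array(im['t']); return (f*c[:2]/c[2]+[im['cx'],im['cy']]).round(1)
E
python3 - <<'E'
from h import *
a=snap('scene','s0');b=snap('top','t0');snap('wrist','w0')
cv2.imwrite('pics/t0x.png',cv2.resize(b['frame'],(800,600),interpolation=cv2.INTER_CUBIC))
for i in(a,b): print(i['fov_y'],ray(i,280,210))
E
```

```text
52.02687847622356 (array([1001.03986121,  455.97551997,  561.30318026]), array([-0.56426918, -0.60967035, -0.55681739]))
50.77514511344309 (array([462.5707875 , -47.71955196, 816.35947858]), array([ 0.10497249, -0.00752595, -0.99455013]))
```

View pics/t0x.png

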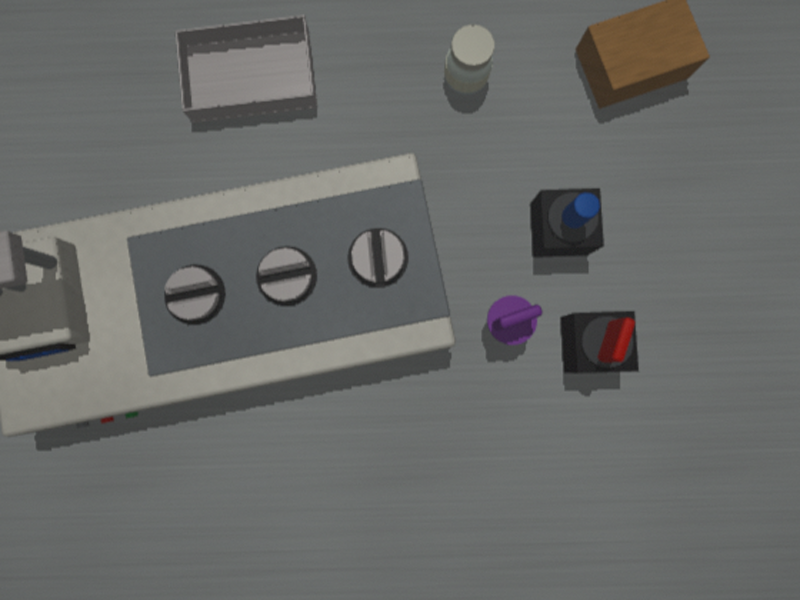

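View pics/s0.png

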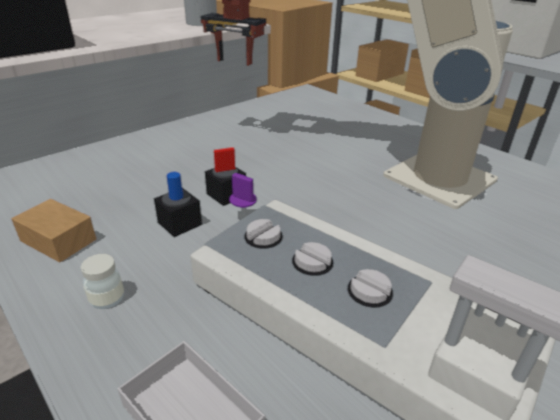

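The top view (800-wide copy) shows the red key in its black stand at (618,340). Two things could be mistaken for it: the purple key at (515,318) and the blue key at (585,210). The open lock is the rightmost one at (378,256), with its slot square to the row. The locks at (286,275) and (193,294) are home. The scene view agrees: red at (225,160), purple at (243,190), open lock at (264,233).

Run:
```python
from h import *
t=load('t0')['frame'];s=load('s0')['frame']
# crops 8x: top red (385..450,210..270), top lock(235..295,150..210), scene red
def c(f,x,y): return cv2.resize(f[y:y+60,x:x+65],(390,360)[:2],interpolation=cv2.INTER_CUBIC)
def c2(f,x,y): return cv2.resize(f[y:y+50,x:x+66],None,fx=6,fy=6,interpolation=cv2.INTER_CUBIC)
cv2.imwrite('pics/c0.png',np.vstack([np.hstack([c2(t,388,210),c2(t,232,155)]),np.hstack([c2(s,195,140),c2(s,232,205)])]))
```

```text
(no output)
```

View pics/c0.png

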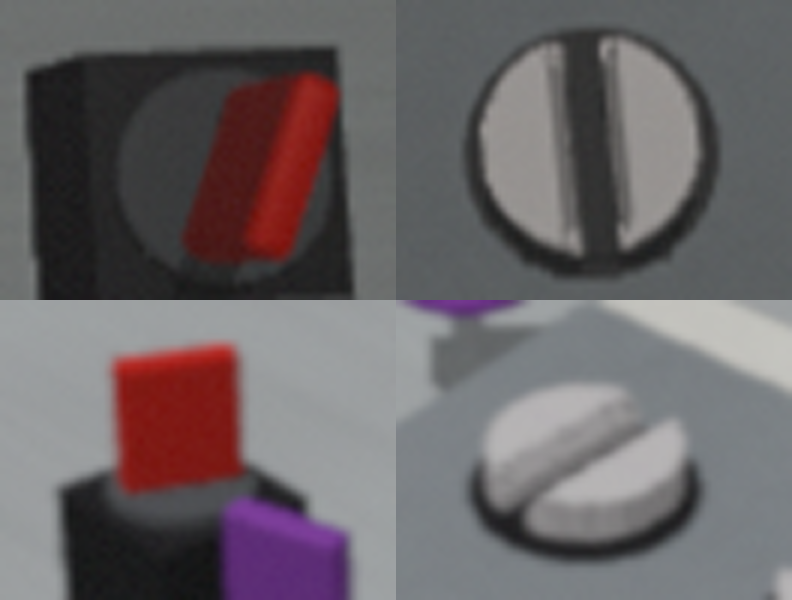

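The crops confirm the red flat key in the black stand; its top face runs from crop (315,80) to (269,252). The open lock is a disc centred near crop (591,147), with its slot about square to the row.

Run:
```python
from h import *
t=load('t0');s=load('s0')
p=lambda X,Y,x,y:(x+(X+.5)/6-.5,y+(Y+.5)/6-.5)
T=lambda X,Y,z:at(t,*p(X,Y,388,210),z)
a,b=T(315,80,126),T(269,252,126); d=(a-b)
print('handle',a,b,(a+b)/2,np.linalg.norm(d),np.degrees(np.arctan2(d[1],d[0])))
print('flange',T(226,175,70), T(118,175,70),T(332,175,70))
# scene: top edge of handle
for q in [(115,358),(237,346)]: print('sc',at(s,*p(q[0],q[1]-300,195,140),126))
L=lambda X,Y,z:at(t,*p(X-396,Y,232,155),z)
print('lock',L(591,147,98),L(482,147,98),L(700,147,98),L(583,38,98)-L(600,255,98))
q=lambda u,v:((u+.5)*.7-.5,(v+.5)*.7-.5)
A=[at(t,*q(*m),98) for m in[(193,293.5),(286,274.5),(378,256)]]
print(A,[np.linalg.norm(A[i+1]-A[i]) for i in(0,1)])
d=A[2]-A[0];print(np.degrees(np.arctan2(d[1],d[0])))
print('sc lock',at(s,*p(585-396,450-300,232,205),98))
print('spare',at(t,*q(585,208),126),at(t,*q(515,318),60))
o=sensors.get_obs();print(o['ee_pos'],o['orientation'],o['width'],o['ft_force'])
from scipy.spatial.transform import Rotation as Rr
print(Rr.from_rotvec(o['orientation']).as_matrix().round(3))
```

```text
handle [ 507.3 -301.6  126. ] [ 463.3 -286.7  126. ] [ 485.3  -294.15  126.  ] 46.45438622993529 -18.707969531554777
flange [ 485.1 -295.5   70. ] [ 486.1 -265.4   70. ] [ 484.2 -325.    70. ]
sc [ 508.6 -304.6  126. ]
sc [ 466.5 -283.3  126. ]
lock [590.3 -28.6  98. ] [591.3   1.3  98. ] [589.4 -58.5  98. ] [60.4  2.9  0. ]
[array([553.6, 184.3,  98. ]), array([572.2,  77.1,  98. ]), array([590.4, -29.2,  98. ])] [np.float64(108.80165439918643), np.float64(107.84678947469877)]
-80.2202890287121
sc lock [597.4 -23.8  98. ]
spare [ 632.  -261.6  126. ] [ 516.7 -190.1   60. ]
[ 238.50992608 -577.24861254  222.08860978] [-3.08037966e+00 -6.11247530e-01  3.89689751e-04] 87.90892099065934 [ 0.58814638 -0.61270493  0.01917148]
[[ 0.924  0.382 -0.   ]
 [ 0.382 -0.924  0.001]
 [-0.    -0.001 -1.   ]]
```

```bash
python3 -m handwheel '[[42,-20.9,0,0,0,0,0],[42,-20.9,0,0,0,0,0],[42,-20.9,0,0,0,0,0],[42,-20.9,0,0,0,0,0],[42,-20.9,0,0,0,0,0],[42,-20.9,0,0,0,0,0],[42,-20.9,0,0,0,0,0],[42,-20.9,0,0,0,0,0],[0,0,0,0,0,-0.16,0],[0,0,0,0,0,-0.16,0]]'
python3 -m handwheel '[[0,0,0,0,0,-0.16,0],[0,0,0,0,0,-0.16,0],[0,0,0,0,0,-0.16,0],[0,0,0,0,0,-0.16,0],[0,0,0,0,0,-0.16,0],[0,0,0,0,0,-0.16,0],[0,0,0,0,0,-0.16,0],[0,0,0,0,0,-0.16,0],[0,0,0,0,0,-0.16,0],[0,0,0,0,0,-0.16,0]]'
python3 -m handwheel '[[0,0,0,0,0,-0.16,0],[0,0,0,0,0,-0.16,0],[0,0,0,0,0,-0.16,0],[0,0,0,0,0,0,0],[0,0,0,0,0,0,0]]'
cat >> h.py <<'E'
from scipy.spatial.transform import Rotation as Rot
def goto(x,y,th):
    "remaining shift in tool x,y (before turning) and rz to world yaw th deg"
    o=sensors.get_obs();M=Rot.from_rotvec(o['orientation']).as_matrix()
    d=np.array([x,y,o['ee_pos'][2]])-o['ee_pos']; yaw=np.degrees(np.arctan2(M[1,0],M[0,0]))
    print('tcp',np.round(o['ee_pos'],1),'yaw',yaw.round(1),'tilt z',M[:,2].round(3),'shift',(M.T@d).round(1),'rz',np.radians((yaw-th+180)%360-180).round(3),'w',round(float(o['width']),1),'F',np.round(o['ft_force'],1),'g',round(float(o['grasp_force']),1),'t',round(o['t'],2),'q6',round(o['qpos'][5],2))
E
python3 - <<'E'
from h import *
goto(485.3,-294.5,160)
i=snap('wrist','w1');print(proj(i,[485.3,-294.5,126]))
cv2.imwrite('pics/w1x.png',cv2.resize(i['frame'],(800,600)))
E
```

```text
t: 1.4
ee_pos: [485.7, -293.9, 222.4]
orientation: [-2.94, -1.105, 0.001]
ft_force: [-0.7, 0.1, -0.1]
width: 87.6
grasp_force: 0.0
t: 2.65
ee_pos: [485.2, -294.6, 222.4]
orientation: [-1.258, -2.878, -0.0]
ft_force: [-0.1, 0.3, 0.4]
width: 88.0
grasp_force: 0.0
t: 3.28
ee_pos: [485.3, -294.7, 222.6]
orientation: [-0.551, -3.093, -0.0]
ft_force: [0.0, 0.5, 0.2]
width: 87.9
grasp_force: 0.0
tcp [ 485.3 -294.7  222.6] yaw 159.8 tilt z [-0.  0. -1.] shift [0.1 0.2 0. ] rz -0.004 w 87.9 F [0.  0.5 0.2] g 0.0 t 3.27 q6 -1.78
[280.3 208. ]
```

View pics/w1x.png

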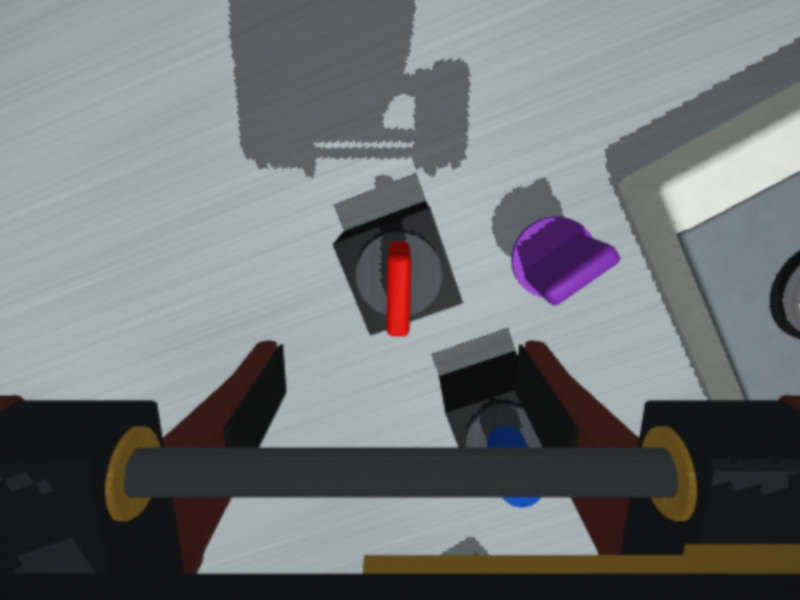

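The wrist view shows the red handle's top running from (398,243) to (398,333), aligned with the tool. The blue stand is at (505,430), outside the finger path. I'll check the offset along tool x.

Run:
```python
from h import *
i=load('w1');q=lambda u,v:((u+.5)*.7-.5,(v+.5)*.7-.5)
for n,u,v,z in[('far',398,242,126),('near',398,335,126),('flL',355,276,70),('flR',443,272,70),('flTop',400,231,70),('bluebase',505,430,65)]: print(n,at(i,*q(u,v),z))
print(proj(i,[485.3,-294.5,70])/.7)
o=sensors.get_obs();M=Rot.from_rotvec(o['orientation']).as_matrix();print((ray(i,280,210)),M.round(2))
```

```text
far [ 454.6 -284.8  126. ]
near [ 506.5 -303.9  126. ]
flL [ 475.3 -324.5   70. ]
flR [ 493.6 -266.3   70. ]
flTop [ 456.7 -284.4   70. ]
bluebase [ 630.5 -261.4   65. ]
[400.28571429 274.57142857]
(array([ 414.83455227, -268.87535364,  384.15879135]), array([ 0.26748517, -0.09822422, -0.9586133 ])) [[-0.94  0.35 -0.  ]
 [ 0.35  0.94  0.  ]
 [ 0.    0.   -1.  ]]
```

```bash
python3 -m handwheel '[[0.5,-0.6,40,0,0,0,0],[0,0,40,0,0,0,0],[0,0,40,0,0,0,0],[0,0,22,0,0,0,0],[0,0,0,0,0,0,0],[0,0,0,0,0,0,1],[0,0,0,0,0,0,1],[0,0,0,0,0,0,1],[0,0,0,0,0,0,1],[0,0,0,0,0,0,1]]'
python3 -m handwheel '[[0,0,0,0,0,0,1],[0,0,0,0,0,0,1],[0,0,0,0,0,0,1],[0,0,0,0,0,0,1]]'
```

```text
t: 4.58
ee_pos: [484.8, -295.2, 80.9]
orientation: [0.547, 3.093, -0.0]
ft_force: [0.6, 1.0, 0.1]
width: 41.5
grasp_force: 0.0
t: 5.08
ee_pos: [484.7, -295.2, 80.6]
orientation: [-0.547, -3.094, 0.0]
ft_force: [-0.7, -0.8, 0.3]
width: 13.8
grasp_force: 30.0
```

```bash
python3 -m handwheel '[[0,0,-10,0,0,0,1],[0,0,-30,0,0,0,1],[0,0,-40,0,0,0,1],[0,0,-50,0,0,0,1],[0,0,0,0,0,0,1],[-9,50,0,0,0,0,1],[-9,50,0,0,0,0,1],[-9,50,0,0,0,0,1],[-9,50,0,0,0,0,1],[-9,50,0,0,0,0,1]]'
python3 -m handwheel '[[-9,52,0,0,0,0,1],[0,0,0,0,0,-0.131,1],[0,0,0,0,0,-0.131,1],[0,0,0,0,0,-0.131,1],[0,0,0,0,0,-0.131,1],[0,0,0,0,0,0,1],[0,0,0,0,0,0,1]]'
python3 - <<'E'
from h import *
goto(590.4,-29,189.8)
i=snap('wrist','w2');print(proj(i,[590.4,-29,98])/.7)
cv2.imwrite('pics/w2x.png',cv2.resize(i['frame'],(800,600)))
E
```

```text
t: 6.32
ee_pos: [612.5, -74.1, 209.5]
orientation: [-0.546, -3.092, 0.0]
ft_force: [0.5, -1.2, -1.0]
width: 13.6
grasp_force: 30.0
t: 7.2
ee_pos: [638.5, -29.9, 210.0]
orientation: [0.269, -3.129, -0.0]
ft_force: [-1.4, 0.3, -2.5]
width: 13.5
grasp_force: 30.0
tcp [638.5 -29.9 210. ] yaw -170.2 tilt z [-0.001  0.    -1.   ] shift [47.2  9.1  0.1] rz 0.001 w 13.5 F [-1.4  0.3 -2.5] g 30.0 t 7.2 q6 -1.81
[415.85714286 211.85714286]
```

View pics/w2x.png

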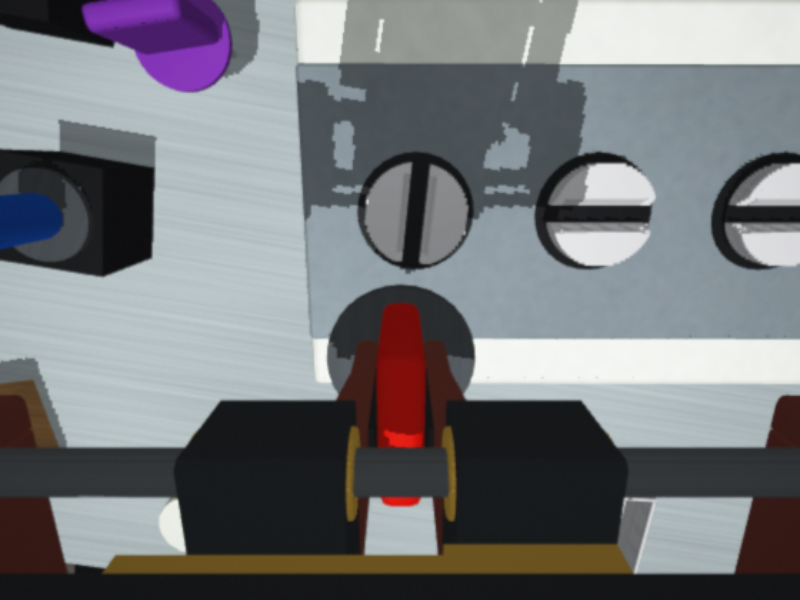

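The wrist view shows the row of locks horizontal, so the tool's yaw matches the row. The open lock's disc is centred near (417,211), 1 px from the prediction. Its slot runs (422,160)–(411,262), about 6° clockwise of square. Next I'll check how the key sits in the gripper from the flange rim: columns 328–475, top at row 286.

Run:
```python
from h import *
i=load('w2');q=lambda u,v:((u+.5)*.7-.5,(v+.5)*.7-.5)
o=sensors.get_obs();M=Rot.from_rotvec(o['orientation']).as_matrix();p=np.array(o['ee_pos'])
for n,u,v,z in[('rimtop',401,285,199.4),('rimtop',401,285,194.4),('L',328,355,199.4),('R',475,355,199.4)]: print(n,(M.T@(at(i,*q(u,v),z)-p)).round(1))
print('lock',at(i,*q(417,211),98))
a=at(i,*q(422,160),88)-at(i,*q(411,262),88);print(np.degrees(np.arctan2(a[1],a[0])))
goto(590.3,-29,184)
```

```text
rimtop [30.   0.3 10.8]
rimtop [28.8  0.3 15.8]
L [  1.2 -28.8  10.8]
R [ 1.2 29.9 10.8]
lock [589.7 -28.6  98. ]
-175.77400182204155
tcp [638.6 -30.  210.2] yaw -170.1 tilt z [-0.001  0.    -1.   ] shift [47.4  9.2  0. ] rz 0.102 w 14.1 F [ 0.4  0.5 -0.4] g 30.0 t 7.25 q6 -1.81
```

```bash
python3 -m handwheel '[[24,4.5,0,0,0,0,1],[23.7,4.8,0,0,0,0,1],[0,0,0,0,0,0.102,1],[0,0,20,0,0,0,1],[0,0,15,0,0,0,1],[0,0,0,0,0,0,1],[0,0,0,0,0,0,1]]'
python3 -c "
from h import *
goto(590,-28.8,184)"
```

```text
t: 8.12
ee_pos: [590.6, -29.1, 175.9]
orientation: [-0.113, 3.139, -0.0]
ft_force: [0.0, -0.3, -1.0]
width: 14.1
grasp_force: 30.0
tcp [590.6 -29.1 175.9] yaw -175.9 tilt z [ 0. -0. -1.] shift [ 0.6  0.4 -0. ] rz 0.002 w 14.1 F [ 0.  -0.3 -1. ] g 30.0 t 8.12 q6 -1.71
```

```bash
python3 -m handwheel '[[0.4,0.2,6,0,0,0,1],[0,0,6,0,0,0,1],[0,0,6,0,0,0,1],[0,0,5.5,0,0,0,1],[0,0,0,0,0,0,1],[0,0,0,0,0,0,1]]'
python3 - <<'E'
from h import *
goto(590,-28.8,184)
i=snap('wrist','w3')
cv2.imwrite('pics/w3x.png',cv2.resize(i['frame'],(800,600)))
E
```

```text
t: 8.88
ee_pos: [590.0, -28.9, 152.2]
orientation: [-0.113, 3.139, 0.0]
ft_force: [0.8, 0.6, -0.9]
width: 14.2
grasp_force: 30.0
tcp [590.  -28.9 152.2] yaw -175.9 tilt z [ 0.  0. -1.] shift [-0.   0.1 -0. ] rz 0.002 w 14.2 F [ 0.8  0.6 -0.9] g 30.0 t 8.88 q6 -1.71
```

View pics/w3x.png

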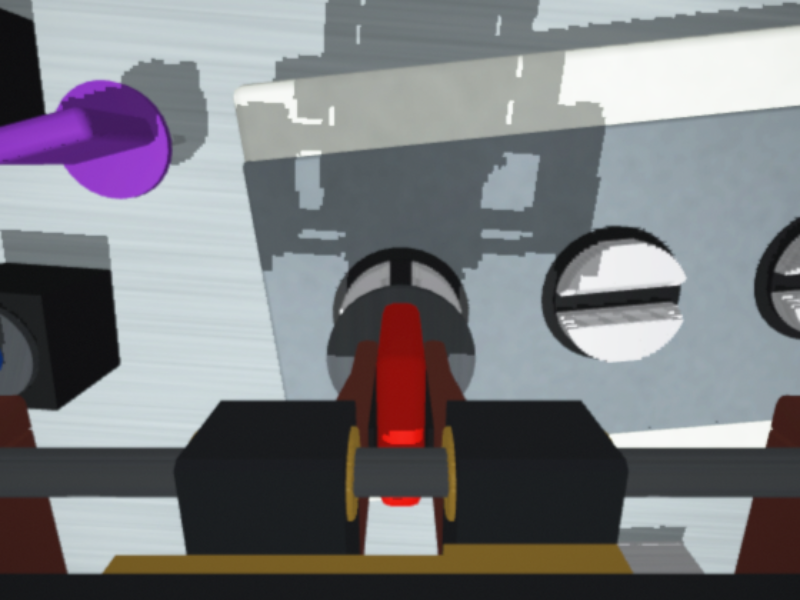

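The blade is in the slot at (400,275) with no contact force. Now turning clockwise.

```bash
python3 -m handwheel '[[0,0,0,0,0,0.14,1],[0,0,0,0,0,0.14,1],[0,0,0,0,0,0.14,1],[0,0,0,0,0,0.14,1],[0,0,0,0,0,0.14,1],[0,0,0,0,0,0.14,1],[0,0,0,0,0,0.14,1],[0,0,0,0,0,0.14,1],[0,0,0,0,0,0.14,1],[0,0,0,0,0,0.14,1]]'
python3 -m handwheel '[[0,0,0,0,0,0.1,1],[0,0,0,0,0,0.1,1],[0,0,0,0,0,0,1],[0,0,0,0,0,0,1]]'
python3 -c "
from h import *
goto(590,-28.8,88);print(sensors.get_obs()['moment'])"
```

```text
t: 10.18
ee_pos: [591.3, -27.7, 152.7]
orientation: [1.941, 2.468, 0.005]
ft_force: [3.9, 5.2, -3.7]
width: 14.0
grasp_force: 30.0
t: 10.68
ee_pos: [591.6, -28.0, 152.9]
orientation: [2.172, 2.267, 0.006]
ft_force: [4.1, 3.1, -3.2]
width: 13.9
grasp_force: 30.0
tcp [591.6 -28.  152.9] yaw 92.5 tilt z [ 0.004  0.001 -1.   ] shift [-0.7 -1.7 -0. ] rz 0.078 w 13.9 F [ 4.1  3.1 -3.2] g 30.0 t 10.68 q6 -0.11
[ 0.92283451 -0.9797687   0.10278626]
```

```bash
python3 -m handwheel '[[0,0,0,0,0,0.04,1],[0,0,0,0,0,0.04,1],[0,0,0,0,0,0.03,1],[0,0,0,0,0,0,1],[0,0,0,0,0,0,1]]'
python3 - <<'E'
from h import *
goto(590,-28.8,88);print(sensors.get_obs()['moment'])
i=snap('wrist','w4')
cv2.imwrite('pics/w4x.png',cv2.resize(i['frame'],(800,600)))
E
```

```text
t: 11.3
ee_pos: [591.7, -28.1, 152.9]
orientation: [2.293, 2.144, 0.006]
ft_force: [4.9, 2.8, -3.8]
width: 13.7
grasp_force: 30.0
tcp [591.7 -28.1 152.9] yaw 86.1 tilt z [ 0.004  0.001 -1.   ] shift [-0.8 -1.7 -0. ] rz -0.032 w 13.7 F [ 4.9  2.8 -3.8] g 30.0 t 11.3 q6 -0.0
[ 0.97111802 -0.98706472  0.09758431]
```

View pics/w4x.png

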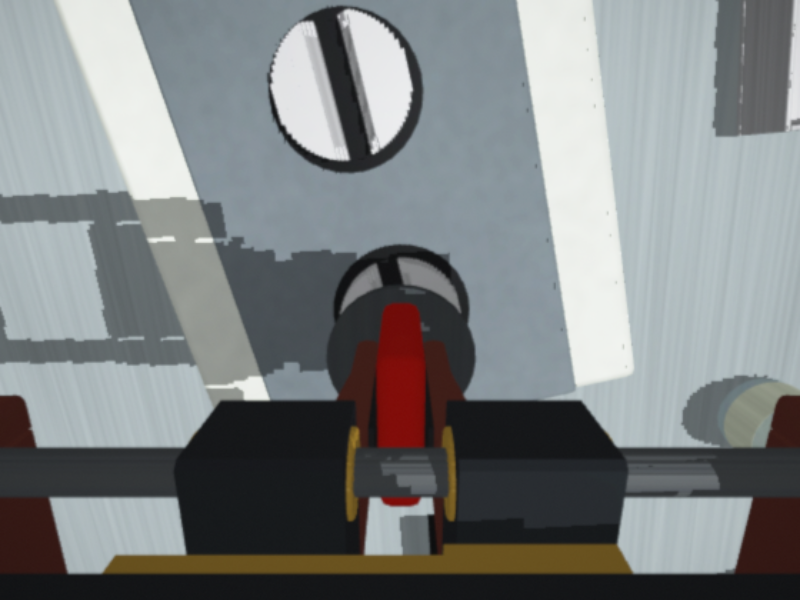

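The slot end at (388,272) nearly parallels its neighbour's slot. The moment shows no stop yet, so I'll turn a little more.

```bash
python3 -m handwheel '[[0,0,0,0,0,0.03,1],[0,0,0,0,0,0.03,1],[0,0,0,0,0,0,1]]'; python3 -c "
from h import *
goto(590,-28.8,100);print(sensors.get_obs()['moment'])"
```

```text
t: 11.72
ee_pos: [591.9, -28.0, 152.9]
orientation: [2.356, 2.075, 0.006]
ft_force: [3.9, 5.0, -3.8]
width: 13.8
grasp_force: 30.0
tcp [591.9 -28.  152.9] yaw 82.7 tilt z [ 0.004  0.001 -1.   ] shift [-1.  -1.8 -0. ] rz -0.301 w 13.8 F [ 3.9  5.  -3.8] g 30.0 t 11.72 q6 0.06
[ 0.99232578 -1.1364897   0.37195055]
```

The moment jumped to 0.37 N m, so the lock is at its stop. I'll ease off, lift straight out and check.

```bash
python3 -m handwheel '[[0,0,0,0,0,-0.08,1],[0,0,0,0,0,-0.08,1],[0,0,0,0,0,0,1],[0,0,-10,0,0,0,1],[0,0,-20,0,0,0,1],[0,0,-28,0,0,0,1],[0,0,0,0,0,0,1]]'
python3 -m handwheel '[[-35,0,0,0,0,0,1],[-20,0,0,0,0,0,1],[0,0,0,0,0,0,1],[0,0,0,0,0,0,1]]'
python3 - <<'E'
from h import *
goto(484.7,-295.2,160)
i=snap('wrist','w5')
cv2.imwrite('pics/w5x.png',cv2.resize(i['frame'],(800,600)))
E
```

```text
t: 12.6
ee_pos: [591.1, -29.1, 212.6]
orientation: [2.183, 2.254, 0.004]
ft_force: [-0.8, -0.0, -1.3]
width: 13.7
grasp_force: 30.0
t: 13.1
ee_pos: [591.4, -83.5, 209.6]
orientation: [-2.184, -2.256, 0.0]
ft_force: [0.5, 0.6, -1.2]
width: 13.5
grasp_force: 30.0
tcp [591.4 -83.5 209.6] yaw 91.9 tilt z [-0.001  0.001 -1.   ] shift [-208.1 -113.5   -0. ] rz -1.189 w 13.5 F [ 0.5  0.6 -1.2] g 30.0 t 13.1 q6 -0.19
```

View pics/w5x.png

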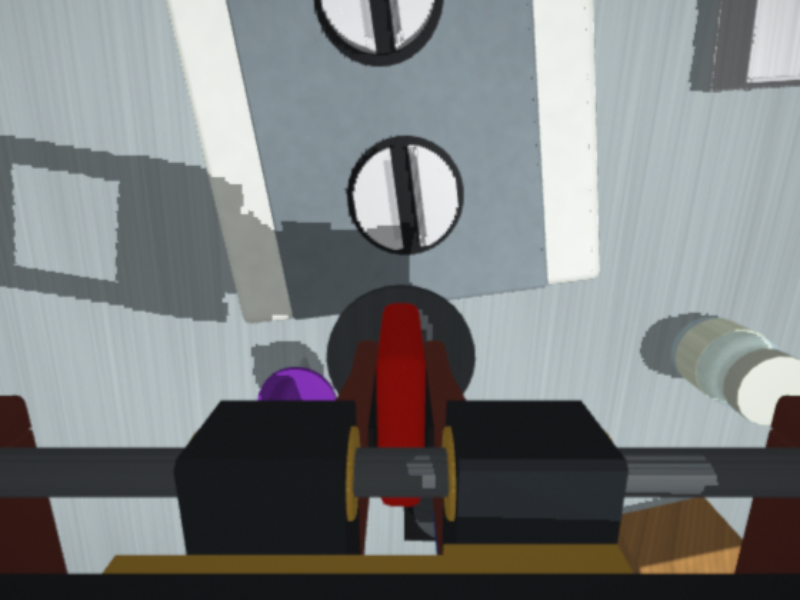

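The slot now lines up with the row: (403,150)–(408,245), parallel to its neighbour. The key still sits squarely in the gripper. Returning it to the stand.

```bash
python3 -m handwheel '[[-41.6,-22.7,0,0,0,0,1],[-41.6,-22.7,0,0,0,0,1],[-41.6,-22.7,0,0,0,0,1],[-41.6,-22.7,0,0,0,0,1],[-41.6,-22.7,0,0,0,0,1],[0,0,0,0,0,-0.15,1],[0,0,0,0,0,-0.15,1],[0,0,0,0,0,-0.15,1],[0,0,0,0,0,-0.15,1],[0,0,0,0,0,-0.15,1]]'
python3 -m handwheel '[[0,0,0,0,0,-0.15,1],[0,0,0,0,0,-0.15,1],[0,0,0,0,0,-0.14,1],[0,0,0,0,0,0,1],[0,0,0,0,0,0,1]]'
python3 -c "
from h import *
goto(484.7,-295.2,160)"
```

```text
t: 14.4
ee_pos: [485.4, -294.7, 210.1]
orientation: [-1.197, -2.904, -0.0]
ft_force: [-0.1, 0.2, -1.0]
width: 14.3
grasp_force: 30.0
t: 15.02
ee_pos: [485.3, -295.1, 210.2]
orientation: [-0.547, -3.094, -0.0]
ft_force: [-0.9, 0.2, -1.2]
width: 13.9
grasp_force: 30.0
tcp [ 485.3 -295.1  210.2] yaw 159.9 tilt z [-0.  0. -1.] shift [ 0.6 -0.3 -0. ] rz -0.001 w 13.9 F [-0.9  0.2 -1.2] g 30.0 t 15.03 q6 -1.79
```

```bash
python3 -m handwheel '[[0.6,-0.3,30,0,0,0,1],[0,0,25,0,0,0,1],[0,0,20,0,0,0,1],[0,0,20,0,0,0,1],[0,0,18,0,0,0,1],[0,0,10,0,0,0,1],[0,0,5,0,0,0,1],[0,0,0,0,0,0,1],[0,0,0,0,0,0,1]]'
```

```text
t: 16.15
ee_pos: [484.9, -295.8, 82.7]
orientation: [0.544, 3.093, -0.001]
ft_force: [0.2, 0.1, -1.2]
width: 13.9
grasp_force: 30.0
```

```bash
python3 -m handwheel '[[0,0,1,0,0,0,1],[0,0,0.7,0,0,0,1],[0,0,0,0,0,0,0],[0,0,0,0,0,0,0],[0,0,0,0,0,0,0],[0,0,0,0,0,0,0],[0,0,0,0,0,0,0],[0,0,0,0,0,0,0],[0,0,0,0,0,0,0],[0,0,0,0,0,0,0]]'
python3 -m handwheel '[[0,0,-15,0,0,0,0],[0,0,-35,0,0,0,0],[0,0,-50,0,0,0,0],[0,0,-42,0,0,0,0],[0,0,0,0,0,0,0],[0,0,0,0,0,0,0]]'
python3 - <<'E'
from h import *
goto(485.3,-294.7,160)
i=snap('wrist','w6')
a=load('w1')['frame']
cv2.imwrite('pics/w6x.png',cv2.resize(np.hstack([a[100:350,150:430],i['frame'][100:350,150:430]]),(800,357)))
E
```

```text
t: 17.4
ee_pos: [484.5, -295.6, 80.5]
orientation: [-0.544, -3.094, -0.0]
ft_force: [0.2, -0.6, 0.1]
width: 87.1
grasp_force: 0.0
t: 18.15
ee_pos: [484.2, -295.4, 222.7]
orientation: [0.543, 3.094, -0.0]
ft_force: [-0.9, 0.8, -0.5]
width: 88.1
grasp_force: 0.0
tcp [ 484.2 -295.4  222.7] yaw 160.1 tilt z [ 0. -0. -1.] shift [-0.8  1.   0. ] rz 0.001 w 88.1 F [-0.9  0.8 -0.5] g 0.0 t 18.15 q6 -1.79
```

View pics/w6x.png

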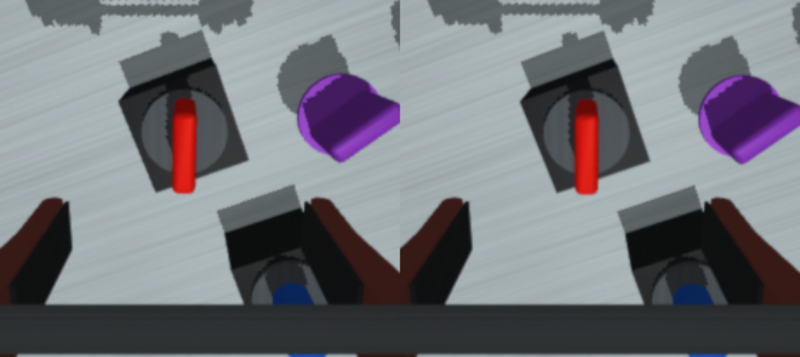

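The before and after crops match. The red key stands upright at (587,145) with its flange seated on the stand, and the blue key hasn't moved.

```bash
python3 -c "
from workcell import ctrl
print(ctrl.close_job())"
```

```text
the job is handed in; nothing more can be done
None
```

The open lock is turned home to its stop, the red key is back upright in its own stand and released, the blue key is undisturbed, and the job was handed in at about 18 s; no verdict was returned.

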